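# Refit the outlet elbow of a bench vacuum pump

### The job

Press the push plate on top of the white bench pump and let its accessory drawer spring fully out by itself. Take the pale metal elbow out of the drawer, set it on the threaded stub on the pump's deck and screw it clockwise down into its last turn, the collar almost on the flange, stopping where its hose outlet points the same way as the black pointer at the foot of the stub; then let go. Leave the petri dish in front of the pump where it lies.

Things in the scene. Friction and masses are not known exactly. Their poses are not given: they have to be found in the camera images.
- pump: White bench vacuum pump, 150 x 200 x 116 mm, standing fixed on the bench. Origin: centre of its underside; +x to its back, +y to its left (drawer side), front face at x = -75 mm. Flat grey deck 116 mm above the bench.
- latch_top (a point): Top centre of the grey push plate (28 x 44 mm, long side along the pump's y, 9 mm proud of the deck, at x = -38, y = +43 mm of the pump). Pressed straight down.
- latch (a joint): Travel of the push plate, 0 (up) to 0.006 m (down); spring, 1.5 N at first, 5 N fully down. The drawer is released at about 0.004.
- drawer: Grey accessory drawer in the front left of the pump. Shut, its origin and axes are the pump's; released, its own spring drives it 120 mm out to the pump's -x in about a second. Front panel 98 mm wide, top edge 104 mm above the bench; open tray, floor 20 mm, side walls 42 mm above the bench. Out, the panel is about 55 mm before and the pump's front about 55 mm behind the elbow's axis.
- elbow: Loose aluminium elbow, 84 mm high, about 0.14 kg, standing upright in the drawer, outlet roughly to the pump's right. Origin: centre of the collar's underside, z up the axis, x towards the outlet. Round collar 48 mm across, bored 37 mm wide with one turn of inside thread; bore closed 43 mm up. Barrel 39 mm, level outlet 25 mm across at height 47 mm reaching 60 mm from the axis (top at 59.5 mm).
- elbow_hex (a point): Middle of the elbow's top hexagon plug, 71 mm above its origin: 32 mm across flats, from 60 to 82 mm high, two flats parallel to the outlet (flats face y, and 60 degrees to either side of it). Above the outlet, so it can be gripped at every yaw.
- elbow_outlet (a point): Centre of the outlet's mouth, 60 mm from the elbow's axis.
- stub_flange (a point): Centre of the top of the steel flange (56 mm across, 6 mm thick) at the foot of the upright threaded stub on the deck; axes as the pump's. Coarse right-hand thread 34 mm across, 8 mm a turn, up to 18 mm above the flange, then a plain nose 26 mm across, tapered to 17 mm at its tip.
- stub_tip (a point): Tip of the stub, 42 mm above the flange. An elbow set over it at any yaw rests on the thread, origin 8 to 14 mm above the flange, maybe leaning a little. Turned clockwise (from above) the thread catches as the outlet passes -2.8 rad in the pump's frame (its front), origin 8 mm up: best set on at -2.4 rad. Then it sinks 8 mm a turn and strikes the flange at -2.3 rad, 1.1 turns after the catch.
- pointer: Black collar 69 mm across and 5 mm high clamped round the flange, origin on the stub's axis at deck height, x along its tapered nib (tip 55 mm out; a small lug opposite): the direction in which the outlet must point, -1.9 to -0.1 rad in the pump's frame. There the elbow's origin is 0.9 to 3.2 mm above the flange in the last turn (3.3 mm at 0 rad), 8 mm higher a turn earlier.
- mark (a point): Point 60 mm from the stub's axis over the pointer's nib: the outlet's mouth should be above or at it in plan.
- petri_dish: Petri dish 90 x 90 x 15 mm lying loose on the bench in front of the pump's right half; leave it. Origin: centre of its underside.

How it is judged:
On the way, in this order (a step that is already met when the one before it is completed fails the run):
1. the push plate is pressed down (value of joint latch above 0.0035 m).
2. the drawer has sprung fully out and the robot is not touching it (x of drawer in the frame of pump below -0.11 m and contact force between each of the arm, the fingers and drawer below 0.1 N), for 0.1 s.
3. the elbow is lifted out of the drawer (height (world z) of elbow above 0.1 m), for 0.1 s.
4. the elbow is on the stub with its thread started (horizontal distance between elbow and stub_flange below 0.005 m and z of elbow in the frame of stub_flange below 0.0075 m and angle between elbow's own z axis and vertical below 0.12 rad), for 0.1 s.
At the end, for the whole second after the job is handed in: The elbow stands on the stub, upright within 0.1 rad, on its axis within 4 mm, its collar less than 5.5 mm above the flange (the last turn), its outlet within 0.15 rad of the pointer's direction, at rest (horizontal distance between elbow and stub_flange below 0.004 m and z of elbow in the frame of stub_flange below 0.0055 m and angle between elbow's own z axis and vertical below 0.1 rad and angle between the x axis of elbow and the x axis of pointer, either way round below 0.15 rad and horizontal distance between elbow_outlet and mark below 0.03 m and linear speed of elbow below 0.01 m/s and angular speed of elbow below 0.1 rad/s); the robot touches nothing.
It fails at once if the robot pushes or pulls the drawer before it is fully out (x of drawer in the frame of pump above -0.1 m and contact force between any of the arm, the fingers and drawer above 1 N).
It fails at once if the petri dish is pushed aside by more than 3 cm (distance of petri_dish from where it was at the start of the episode above 0.03 m).
It also fails if it takes over 67 s, if anything falls off the work surface, if the arm or the gripper's body presses on something with over 40 N, if the wrist force passes 120 N, or if a joint passes its speed limit or range.

### The arm

A 6-joint arm with a two-finger parallel gripper is mounted at the origin on the work surface; the furniture and walls round the work are solid. World frame = base frame: x ahead of the robot, y to its left, z up, the work surface at z = 0. Lengths are in m, angles in rad, forces in N, time in s.
With the tool pointing down it reaches from about 0.35 to 0.975 m from the base axis. Payload 4.9 kg.
Tool frame: the origin (TCP) lies at the very end of the fingers, on their centre line; the grasp point (between the pads) lies ctrl.grip_point_offset behind it (ctrl.grip_point_offset is the distance from the TCP to the grasp point, in m); z points along the fingers, y is the line along which they close (so a half turn about z gives the same grasp; the last joint's range is limited). The gripper opens to 85 mm and grips with 20 to 120 N. Pads are 22 mm wide; open, the fingers measure 114 mm over their backs; the gripper's body (76 mm by 85 mm) begins 54 mm behind the grasp point. The pads swing forward as they close: fully open they stand 13 mm farther back than shut.
Start: joints at [-1.368, 0.053, 1.613, -0, 1.476, -0.119], TCP at [0.198, -0.593, 0.231] pointing down, gripper open.
Joint ranges: [-3.01, 3.01], [-1.01, 2.22], [0.06, 2.58], [-1.02, 4.17], [0.09, 2.62], [-3.14, 3.14]. Speed limits (rad/s): [2.57, 2.57, 3.14, 3.14, 3.14, 3.14].

### API

Orientations are given as a rotation vector (axis times angle).
In Python, from station import ctrl gives the robot as it stands. The module is installed in compiled form; this text tells all that it offers.
- The arm moves only by the tool drive_tool, never from a script. Its argument "steps" is a list of rows, each an object with "translation": the shift along the tool's x, y, z normalised to -1 to 1, where 1 is 4 cm, a list of three; "angular": the turn, a rotation vector about the tool's x, y, z normalised to -1 to 1, where 1 is 8 degrees, a list of three; "gripper": the opening, from 0 (shut) to 1 (fully open). In form: [{"translation": [dx, dy, dz], "angular": [wx, wy, wz], "gripper": gripper}, ...]. A call has 1 to 8 rows; each row shifts and turns the commanded pose from where the row before left it, along the tool's axes as they then stand; what a row does not reach is not made up. A row lasts 1/8 s, in which the tool goes at most 62.5 mm and 10.7 degrees, less where a joint would pass 70% of its speed; a pose out of reach is approached as far as the arm can. A call with a number of a shift or a turn outside -1 to 1 is refused whole. A call with a gripper value outside its range is refused whole. The fingers move at their own pace and stop on an object; "force" is the grip in N (left out, the last holds). Time passes only in rows, so rows that do not move let the fingers close. It gives the time, the measured TCP pose, the force, the opening and the grip force at its end, in the units of the state.
- ctrl.get_obs(): the state, without advancing time (a new reading comes with each control period).
- ctrl.get_image(name): name is "scene" or "side" or "wrist"; returns a dict with "color" (480x640x3 uint8, red, green, blue), "depth" (480x640 float32, m along the optical axis (not along the pixel's ray), 0 where there is no reading), "fx", "fy", "cx", "cy" (pixels), "k1" (the pictures are not rectified: a ray, as slopes to the right and down, at radius r is drawn at 1 + k1 r^2 times it, then the intrinsics apply), "R" (3x3) and "t" (3): a world point X has camera coordinates R X + t. Camera axes: x right, y down, z forward; pixel columns grow to the right and rows downward; lengths in m; the calibration is good to about 2 mm. A picture is of the moment at which its call begins.
- ctrl.finish_job(): hands the job in; it is judged then, once.
The state is a dict: "t": time; "q": joint angles; "dq": joint speeds; "effort": joint torques, N m; "tool_pos": TCP position; "tool_rot": TCP orientation; "contact_force": force on the tool from outside, world axes, zero at the start; "wrist_torque": the same for the moment, N m; "opening": finger opening in m; "grip_force": force on a finger pad.
Only numpy, scipy, OpenCV 4.12 (cv2) and the standard library are available. Lean on these libraries where they do the work, as an engineer would, in place of code of your own. Each camera call takes 0.05 s, during which the arm holds its last target. There are 200 camera calls.

## Working session

There is one attempt and no reset: what is moved stays moved. The work goes in short steps, Python scripts to look and compute and a tool call to move; the robot and the scene stay as the last step left them, time stands still between calls to the robot, and variables do not carry over. Pictures are saved under pics/ and viewed, at most 10 in all, crops included, and the job is handed in when it is done.

Besides the shell and the picture viewer there is one more tool, called after "Request:" as name(argument=value, ...) on one line, values as JSON. drive_tool: Moves the arm, as the interface text tells. Its arguments: {"type":"object","properties":{"steps":{"type":"array"},"force":{"type":"number"}},"required":["steps"]}

```bash
mkdir -p pics
cat > h.py <<'E'
import numpy as np, cv2
from scipy.spatial.transform import Rotation as Rn
from station import ctrl
def rays(im,uv):
    uv=np.asarray(uv,float).reshape(-1,2)
    d=np.c_[(uv[:,0]-im['cx'])/im['fx'],(uv[:,1]-im['cy'])/im['fy']]
    s=d.copy()
    for _ in range(20): s=d/(1+im['k1']*(s**2).sum(1,keepdims=True))
    D=np.c_[s,np.ones(len(s))]@im['R']; C=-im['R'].T@im['t']
    return C,D
def plane(im,uv,z):
    C,D=rays(im,uv); return C+D*((z-C[2])/D[:,2])[:,None]
def cloud(im):
    v,u=np.mgrid[0:480,0:640]
    C,D=rays(im,np.c_[u.ravel(),v.ravel()])
    P=C+D*im['depth'].ravel()[:,None]; P[im['depth'].ravel()==0]=np.nan
    return P.reshape(480,640,3)
def save(im,n): cv2.imwrite('pics/'+n,im['color'][:,:,::-1])
def st():
    o=ctrl.get_obs(); R=Rn.from_rotvec(o['tool_rot']).as_matrix()
    print('t',round(o['t'],2),'pos',np.round(o['tool_pos'],4),'y-ax',np.round(R[:,1],3),'z-ax',np.round(R[:,2],3),'q',np.round(o['q'],2),'F',np.round(o['contact_force'],1),'op',round(o['opening'],4),'gf',round(float(o['grip_force']),1))
    return o,R
E
python3 - <<'E'
from h import *
print(ctrl.grip_point_offset); st()
a=[]
for n in ['scene','side']:
    im=ctrl.get_image(n); np.save(n+'0.npy',im,allow_pickle=True); save(im,n+'0.png')
    print(n,-im['R'].T@im['t'],im['R'][2],im['fx'],im['k1'])
E
```

```text
0.0187
t 0.0 pos [ 0.1975 -0.5923  0.23  ] y-ax [ 0.316 -0.949 -0.002] z-ax [-0.     0.002 -1.   ] q [-1.37  0.05  1.61  0.    1.48 -0.12] F [-1.1 -0.1 -0.7] op 0.0853 gf 0.0
scene [0.19211745 0.54042554 0.57316652] [ 0.43487775 -0.72638204 -0.53221281] 487.6258867421318 0.028991669709400234
side [ 0.16246386 -0.14246708  0.86369212] [ 0.44961291  0.08290609 -0.88936764] 606.0563861294248 -0.018870244695000895
```

View pics/scene0.png

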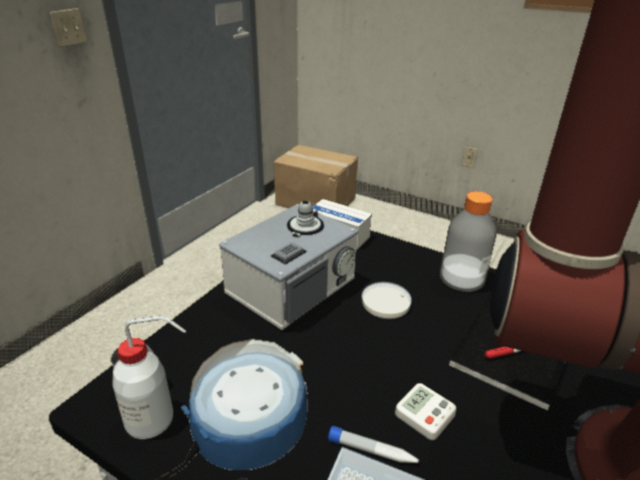

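View pics/side0.png

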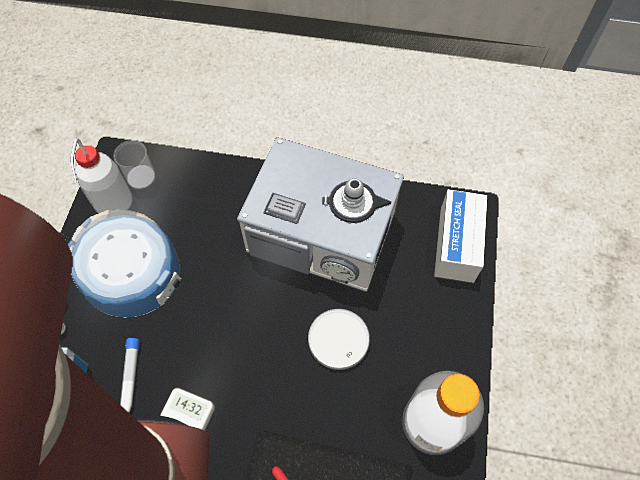

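Scene shows the pump with the latch at about (289,253) and the stub at (305,215). In the side view the deck corners are at about (279,139), (403,176), (372,262) and (240,218), the plate is at (286,206), the stub tip at (352,182) and the nib tip at (391,203).

```bash
cat >> h.py <<'E'
def load(n): return np.load(n,allow_pickle=True).item()
E
python3 - <<'E'
from h import *
im=load('side0.npy'); P=cloud(im)
z=P[...,2]
roi=np.zeros((480,640),bool); roi[120:290,225:415]=1
m=(roi&(abs(z-.116)<.006)).astype(np.uint8)
print(np.nanmedian(z[190:200,300:320]))
cs,_=cv2.findContours(m,cv2.RETR_EXTERNAL,cv2.CHAIN_APPROX_NONE)
c=max(cs,key=cv2.contourArea); h=cv2.convexHull(c)[:,0]
W=plane(im,h,.116)[:,:2].astype(np.float32)
r=cv2.minAreaRect(W*1000); print('deck',r)
# yaw: pump x
box=cv2.boxPoints(r); print(box)
# sharp corners in image by approx
ap=cv2.approxPolyDP(h.reshape(-1,1,2),6,True)[:,0]; print(ap.tolist(),np.round(plane(im,ap,.116)[:,:2],4).tolist())
l=roi&(z>.121)&(z<.129); l[:,320:]=0
q=P[l]; print('latch',len(q),np.median(q,0),cv2.minAreaRect((q[:,:2]*1000).astype(np.float32)))
s=roi&(z>.150)&(z<.175); print('stub',s.sum(),np.round(P[s].mean(0),4),np.nanmax(z[roi]))
hsv=cv2.cvtColor(im['color'],cv2.COLOR_RGB2GRAY)
b=((hsv<45)&(z>.105)&(z<.14)); b[:,:318]=0;b[:160]=0;b[240:]=0;b[:,400:]=0
n,lab,stt,ce=cv2.connectedComponentsWithStats(b.astype(np.uint8))
i=1+np.argmax(stt[1:,4]); print(stt[i]);vv,uu=np.where(lab==i)
Q=plane(im,np.c_[uu,vv],.121)
print('black bbox ctr',Q.mean(0)); np.save('black.npy',Q)
k=np.argmin(Q[:,1]);print('nib tip',Q[k],uu[k],vv[k], 'lug end',Q[np.argmax(Q[:,1])])
big=cv2.resize(im['color'][120:300,220:420],None,fx=4,fy=4,interpolation=cv2.INTER_CUBIC)[:600]
cv2.imwrite('pics/crop.png',big[:,:800,::-1])
E
```

```text
0.11572500690241388
deck ((610.7344970703125, -70.317138671875), (203.22882080078125, 155.0514678955078), 79.93559265136719)
[[ 516.6441   -156.81989 ]
 [ 669.30963  -183.91592 ]
 [ 704.8249     16.185608]
 [ 552.15936    43.281647]]
[[276, 137], [403, 175], [372, 263], [237, 219]] [[0.7032, 0.0157], [0.6679, -0.1819], [0.5187, -0.1558], [0.5539, 0.041]]
latch 535 [ 0.58137014 -0.0215364   0.12457754] ((582.2669677734375, -21.30408477783203), (44.04523849487305, 30.169189453125), 80.31778717041016)
stub 290 [ 0.6058 -0.1155  0.1602] 0.16697575811968546
[332 202  59  21  80]
black bbox ctr [ 0.58919541 -0.13207663  0.121     ]
nib tip [ 0.61409358 -0.16858543  0.121     ] 390 203 lug end [ 0.58695672 -0.08946424  0.121     ]
```

View pics/crop.png

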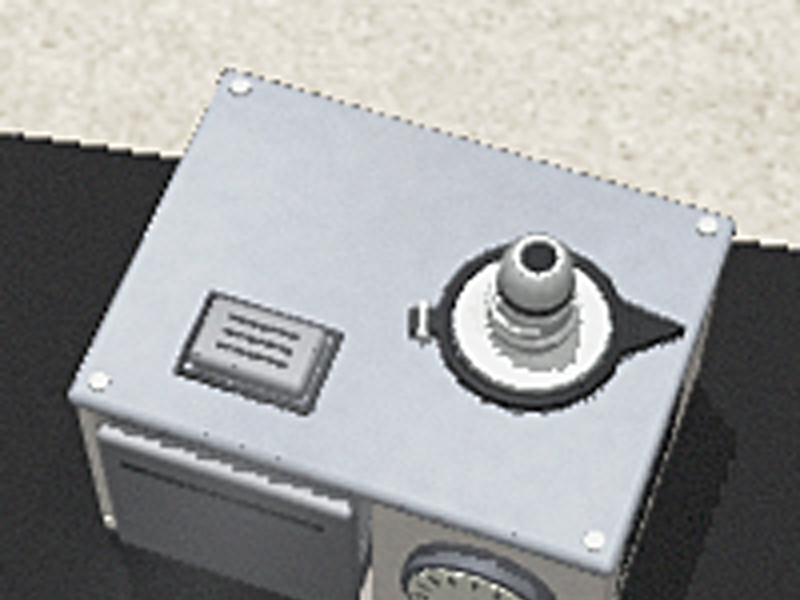

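The crop shows the stub tip at about (541,255), the nib tip at (685,330) and the lug end at (410,322).

```bash
cat >> h.py <<'E'
def need(target,yaw=None):
    """shift in tool axes (units of 40 mm) and turn about tool z (units of 8 deg)"""
    o,R=st(); d=R.T@(np.array(target)-o['tool_pos'])
    print('shift mm',np.round(d*1000,1),'units',np.round(d/.04,3))
    if yaw is not None:
        y=np.arctan2(R[1,1],R[0,1]); e=(y-yaw+np.pi)%(2*np.pi)-np.pi
        print('yaw now',round(y,3),'turn cw',round(e,3),'rad units',round(np.degrees(e)/8,3))
E
python3 - <<'E'
from h import *
im=load('side0.npy')
f=lambda x,y:(x/4+220-.375,y/4+120-.375)
S=plane(im,f(541,255),.164)[0];N=plane(im,f(685,330),.119)[0];L=plane(im,f(410,322),.119)[0]
print('stub',S,'nib',N,np.linalg.norm((N-S)[:2]),'lug',L,np.linalg.norm((L-S)[:2]))
print('angles SN',np.arctan2(*(N-S)[[1,0]]),'LN',np.arctan2(*(N-L)[[1,0]]))
g=cv2.cvtColor(im['color'],cv2.COLOR_RGB2GRAY)
# flange ring: collar outer boundary points left/right/bottom/top of ellipse
for nm,p in dict(left=(438,330),bottom=(533,412),top=(530,240)).items():
    w=plane(im,f(*p),.121)[0]; print(nm,w,np.linalg.norm((w-S)[:2]))
# collar circle from dark pixels at 121 without nib
b=(g<70).astype(np.uint8);b[:160]=0;b[232:]=0;b[:,:318]=0;b[:,395:]=0
cs,_=cv2.findContours(b,cv2.RETR_EXTERNAL,cv2.CHAIN_APPROX_NONE);c=max(cs,key=cv2.contourArea)[:,0]
W=plane(im,c,.121)[:,:2]; 
r=np.linalg.norm(W-S[:2],axis=1);k=abs(r-.0345)<.004;A=np.c_[2*W[k],np.ones(k.sum())]
s=np.linalg.lstsq(A,(W[k]**2).sum(1),rcond=None)[0];print('collar circ',s[:2],np.sqrt(s[2]+s[0]**2+s[1]**2),k.sum())
for n in ['side0','scene0']:
    P=cloud(load(n+'.npy'));P=P[np.isfinite(P[...,0])]
    for x0 in np.arange(.15,.75,.1):
        print(round(x0,2),[ (lambda q: round(float(q[:,2].max()),2) if len(q) else None)(P[(abs(P[:,0]-x0)<.05)&(abs(P[:,1]-y0)<.05)&(P[:,2]<.4)]) for y0 in np.arange(-.6,.1,.1)])
need([.581,-.0215,.2],-.175)
E
```

```text
stub [ 0.61058214 -0.11625251  0.164     ] nib [ 0.61696595 -0.1697148   0.119     ] 0.0538420805436448 lug [ 0.60335573 -0.0725281   0.119     ] 0.04431754309369807
angles SN -1.4519513148466794 LN -1.4316592013798015
left [ 0.60062023 -0.08308759  0.121     ] 0.03462876603592795
bottom [ 0.5734946  -0.12122581  0.121     ] 0.03741950256487103
top [ 0.64380082 -0.10978274  0.121     ] 0.0338428547213387
collar circ [ 0.60900857 -0.11676483] 0.033116111297897224 144
0.15 [None, None, None, None, None, None, 0.4]
0.25 [None, None, None, 0.01, 0.02, 0.03, 0.4]
0.35 [None, None, -0.0, 0.19, 0.15, 0.02, 0.02]
0.45 [-0.89, None, -0.0, 0.01, 0.02, 0.02, 0.01]
0.55 [-0.89, None, -0.0, 0.06, 0.12, 0.16, 0.13]
0.65 [-0.89, None, -0.0, 0.06, 0.12, 0.17, 0.12]
0.15 [None, None, None, None, -0.0, 0.02, 0.38]
0.25 [None, None, None, 0.0, 0.01, 0.03, 0.4]
0.35 [None, None, None, 0.18, 0.18, 0.02, 0.02]
0.45 [None, None, None, 0.0, 0.02, 0.02, 0.0]
0.55 [None, None, -0.0, 0.06, 0.12, 0.16, 0.13]
0.65 [None, None, None, 0.06, 0.12, 0.16, 0.12]
t 0.1 pos [ 0.1976 -0.5924  0.2302] y-ax [ 0.316 -0.949 -0.002] z-ax [-0.     0.002 -1.   ] q [-1.37  0.05  1.61 -0.    1.48 -0.12] F [-0.6  0.1 -0.4] op 0.0853 gf 0.0
shift mm [ 544.3 -420.2   31.1] units [ 13.608 -10.505   0.777]
yaw now -1.249 turn cw -1.074 rad units -7.692
```

Request:
drive_tool(steps=[{"translation": [0.5, -0.3, -0.9], "angular": [0, 0, 0], "gripper": 0}, {"translation": [0.97, -0.75, -0.5], "angular": [0, 0, 0], "gripper": 0}, {"translation": [0.97, -0.75, 0], "angular": [0, 0, 0], "gripper": 0}, {"translation": [0.97, -0.75, 0], "angular": [0, 0, 0], "gripper": 0}, {"translation": [0.97, -0.75, 0], "angular": [0, 0, 0], "gripper": 0}, {"translation": [0.97, -0.75, 0], "angular": [0, 0, 0], "gripper": 0}, {"translation": [0.97, -0.75, 0], "angular": [0, 0, 0], "gripper": 0}, {"translation": [0.97, -0.75, 0], "angular": [0, 0, 0], "gripper": 0}], force=50)

```text
t: 1.1
tool_pos: [0.4046, -0.2885, 0.2868]
tool_rot: [-3.101, -0.503, 0.0]
contact_force: [0.3, -0.5, 0.3]
opening: -0.0001
grip_force: 0.0
```

Request:
drive_tool(steps=[{"translation": [0.97, -0.75, 0], "angular": [0, 0, 0], "gripper": 0}, {"translation": [0.97, -0.75, 0], "angular": [0, 0, 0], "gripper": 0}, {"translation": [0.97, -0.75, 0], "angular": [0, 0, 0], "gripper": 0}, {"translation": [0.97, -0.75, 0.3], "angular": [0, 0, 0], "gripper": 0}, {"translation": [0.97, -0.75, 0.6], "angular": [0, 0, 0], "gripper": 0}, {"translation": [0.97, -0.75, 0.9], "angular": [0, 0, 0], "gripper": 0}, {"translation": [0.9, -0.7, 0.3], "angular": [0, 0, 0], "gripper": 0}, {"translation": [0, 0, 0], "angular": [0, 0, 0], "gripper": 0}])

```text
t: 2.1
tool_pos: [0.5929, -0.0051, 0.2004]
tool_rot: [-3.098, -0.509, 0.007]
contact_force: [0.1, -0.5, 0.6]
opening: -0.0002
grip_force: 0.0
```

```bash
python3 -c "
from h import *
need([.581,-.0215,.130])"
```

```text
t 2.1 pos [ 0.5929 -0.0051  0.2004] y-ax [ 0.32  -0.947 -0.002] z-ax [-0.005  0.001 -1.   ] q [-0.13  0.    1.72  0.    1.43  1.11] F [ 0.1 -0.5  0.6] op -0.0002 gf 0.0
shift mm [-16.2  11.9  70.5] units [-0.405  0.297  1.762]
```

Go down above the plate.

Request:
drive_tool(steps=[{"translation": [-0.4, 0.3, 0.8], "angular": [0, 0, 0], "gripper": 0}, {"translation": [0, 0, 0.75], "angular": [0, 0, 0], "gripper": 0}, {"translation": [0, 0, 0], "angular": [0, 0, 0], "gripper": 0}, {"translation": [0, 0, 0], "angular": [0, 0, 0], "gripper": 0}])

```text
t: 2.6
tool_pos: [0.5825, -0.0247, 0.1428]
tool_rot: [3.1, 0.502, 0.003]
contact_force: [0.8, 0.2, 0.9]
opening: 0.0002
grip_force: 0.0
```

Request:
drive_tool(steps=[{"translation": [0, 0, 0.35], "angular": [0, 0, 0], "gripper": 0}, {"translation": [0, 0, 0.15], "angular": [0, 0, 0], "gripper": 0}, {"translation": [0, 0, 0.1], "angular": [0, 0, 0], "gripper": 0}, {"translation": [0, 0, 0], "angular": [0, 0, 0], "gripper": 0}])

```text
t: 3.1
tool_pos: [0.5824, -0.0243, 0.119]
tool_rot: [3.1, 0.504, 0.001]
contact_force: [-3.7, 0.3, 7.6]
opening: 0.0
grip_force: 3.8
```

Request:
drive_tool(steps=[{"translation": [0, 0, -0.5], "angular": [0, 0, 0], "gripper": 0}, {"translation": [0, 0, -1], "angular": [0, 0, 0], "gripper": 0}, {"translation": [0, 0, -1], "angular": [0, 0, -1], "gripper": 0}, {"translation": [0, 0, -0.5], "angular": [0, 0, -1], "gripper": 0}, {"translation": [0, 0, 0], "angular": [0, 0, -1], "gripper": 0}, {"translation": [0, 0, 0], "angular": [0, 0, -1], "gripper": 0}, {"translation": [0, 0, 0], "angular": [0, 0, -1], "gripper": 0}, {"translation": [0, 0, 0], "angular": [0, 0, -1], "gripper": 0}])

```text
t: 4.1
tool_pos: [0.5818, -0.0241, 0.238]
tool_rot: [2.624, 1.727, 0.0]
contact_force: [0.2, -0.5, 0.0]
opening: -0.0001
grip_force: 0.0
```

Request:
drive_tool(steps=[{"translation": [0, 0, 0], "angular": [0, 0, -1], "gripper": 0.6}, {"translation": [0, 0, 0], "angular": [0, 0, -1], "gripper": 0.6}, {"translation": [0, 0, 0], "angular": [0, 0, -1], "gripper": 0.6}, {"translation": [0, 0, 0], "angular": [0, 0, -1], "gripper": 0.6}, {"translation": [0, 0, 0], "angular": [0, 0, -1], "gripper": 0.6}, {"translation": [0, 0, 0], "angular": [0, 0, -1], "gripper": 0.6}, {"translation": [0, 0, 0], "angular": [0, 0, -1], "gripper": 0.6}, {"translation": [0, 0, 0], "angular": [0, 0, -1], "gripper": 0.6}])

```text
t: 5.1
tool_pos: [0.5818, -0.0241, 0.238]
tool_rot: [1.31, 2.855, 0.0]
contact_force: [1.0, 0.4, -0.5]
opening: 0.0511
grip_force: 0.0
```

Run:
```python
from h import *
st()
for n in ['side','scene']:
    im=ctrl.get_image(n); np.save(n+'1.npy',im,allow_pickle=True); save(im,n+'1.png')
```

```text
t 5.1 pos [ 0.5818 -0.0241  0.238 ] y-ax [0.758 0.652 0.   ] z-ax [ 0.  0. -1.] q [-0.17 -0.05  1.71  0.    1.49 -0.88] F [ 1.   0.4 -0.5] op 0.0511 gf 0.0
```

View pics/side1.png

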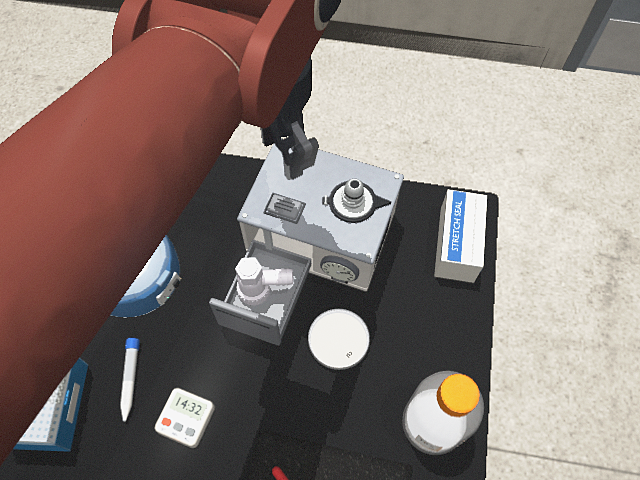

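View pics/scene1.png

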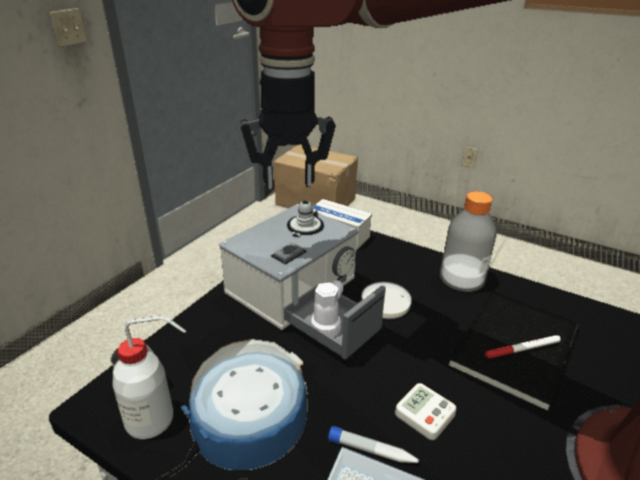

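Side view shows the drawer fully out, the elbow's hexagon top at about (247,266) and its outlet toward (292,277). Measuring both.

Run:
```python
from h import *
im=load('side1.npy');P=cloud(im)
roi=np.zeros((480,640),bool);roi[245:320,225:310]=1
z=P[...,2]
k=roi&(z>.098)&(z<.106)
v,u=np.where(k)
kk=(u<268)&(v<285); 
m=np.zeros((480,640),np.uint8);m[v[kk],u[kk]]=1
cs,_=cv2.findContours(m,cv2.RETR_EXTERNAL,cv2.CHAIN_APPROX_NONE);c=max(cs,key=cv2.contourArea)[:,0]
W=plane(im,c,.102);print('hex top',len(c),W.min(0),W.max(0));(cx,cy),r=cv2.minEnclosingCircle((W[:,:2]*1000).astype(np.float32));print(cx,cy,r)
M=cv2.moments(c.reshape(-1,1,2));ctr=plane(im,[M['m10']/M['m00'],M['m01']/M['m00']],.102)[0];print('centroid',ctr)
# outlet top ridge
q=P[roi&(z>.064)&(z<.084)];d=q[:,:2]-ctr[:2];rr=np.linalg.norm(d,axis=1)
s=(rr>.028)&(rr<.064)&(d[:,1]<0);D=d[s]
print('outlet n',s.sum(),'mean ang',np.arctan2(*D.mean(0)[::-1]),'max r',rr[s].max(), 'zmax',q[s][:,2].max())
vx,vy,x0,y0=cv2.fitLine(D.astype(np.float32),cv2.DIST_HUBER,0,.01,.01).ravel();print('line ang',np.arctan2(vy,vx),np.cross([vx,vy],[x0,y0]))
for lo in (.03,.04,.05):
    t=(rr>lo)&(rr<lo+.01)&(d[:,1]<0)&(q[:,2]>.07); print(lo,t.sum(),np.arctan2(*d[t].mean(0)[::-1]))
# hex angles
ap=cv2.approxPolyDP(c.reshape(-1,1,2),2.5,True)[:,0];w=plane(im,ap,.102);print(np.round(w[:,:2],4).tolist())
a=np.arctan2(w[:,1]-ctr[1],w[:,0]-ctr[0]);print('corner ang mod60',np.round(np.degrees(a)%60,1))
im2=load('scene1.npy');P2=cloud(im2);k=np.zeros((480,640),bool);k[270:340,300:350]=1;k&=(P2[...,2]>.0985)&(P2[...,2]<.106);q=P2[k];print('scene',len(q),q.min(0),q.max(0),q.mean(0))
```

```text
hex top 71 [ 0.47079101 -0.00649871  0.102     ] [0.50622058 0.02922335 0.102     ]
488.0823059082031 11.608511924743652 18.704769134521484
centroid [0.48799045 0.01142237 0.102     ]
outlet n 366 mean ang -1.4094062305191222 max r 0.06049052507793522 zmax 0.08179645753655973
line ang -1.2521753 -0.007930687
0.03 93 -1.3944589730510453
0.04 104 -1.3832049253527139
0.05 100 -1.376663552778161
[[0.5062, 0.007], [0.5016, 0.0245], [0.4884, 0.0286], [0.4708, 0.0159], [0.4736, -0.0003], [0.49, -0.0065]]
corner ang mod60 [46.5 44.  28.5 45.3 39.2 36.3]
scene 292 [ 0.4279358  -0.00483862  0.09851628] [0.50525183 0.05658294 0.10534369] [0.48019051 0.02068902 0.10188556]<stdin>:16: DeprecationWarning: Arrays of 2-dimensional vectors are deprecated. Use arrays of 3-dimensional vectors instead. (deprecated in NumPy 2.0)
```

Request:
drive_tool(steps=[{"translation": [0, 0, 0], "angular": [0, 0, -1], "gripper": 0.6}, {"translation": [0, 0, 0], "angular": [0, 0, -1], "gripper": 0.6}, {"translation": [0, 0, 0], "angular": [0, 0, -1], "gripper": 0.6}, {"translation": [0, 0, 0], "angular": [0, 0, -1], "gripper": 0.6}, {"translation": [0, 0, 0], "angular": [0, 0, -1], "gripper": 0.6}, {"translation": [0, 0, 0], "angular": [0, 0, -1], "gripper": 0.6}, {"translation": [0, 0, 0], "angular": [0, 0, -1], "gripper": 0.6}, {"translation": [0, 0, 0], "angular": [0, 0, -1], "gripper": 0.6}])

```text
t: 6.2
tool_pos: [0.5818, -0.0241, 0.2377]
tool_rot: [-0.398, 3.116, 0.0]
contact_force: [-0.3, -0.5, 0.1]
opening: 0.0506
grip_force: 0.0
```

Request:
drive_tool(steps=[{"translation": [0, 0, 0], "angular": [0, 0, -1], "gripper": 0.6}, {"translation": [0, 0, 0], "angular": [0, 0, -1], "gripper": 0.6}, {"translation": [0, 0, 0], "angular": [0, 0, -1], "gripper": 0.6}, {"translation": [0, 0, 0], "angular": [0, 0, -0.2], "gripper": 0.6}, {"translation": [0, 0, 0], "angular": [0, 0, 0], "gripper": 0.6}])

```text
t: 6.82
tool_pos: [0.5819, -0.0242, 0.2375]
tool_rot: [-1.072, 2.953, -0.0]
contact_force: [0.6, 0.1, 0.2]
opening: 0.0512
grip_force: 0.0
```

```bash
python3 -c "
from h import *
need([.488,.0115,.130],2.275)"
```

```text
t 6.83 pos [ 0.5819 -0.0242  0.2375] y-ax [-0.641  0.767 -0.   ] z-ax [ 0.  0. -1.] q [-0.17 -0.05  1.71  0.    1.49 -2.44] F [0.6 0.1 0.2] op 0.0512 gf 0.0
shift mm [ 49.2  87.6 107.5] units [1.23  2.19  2.687]
yaw now 2.267 turn cw -0.008 rad units -0.057
```

Request:
drive_tool(steps=[{"translation": [0.4, 0.73, 0.5], "angular": [0, 0, 0], "gripper": 0.6}, {"translation": [0.4, 0.73, 0.8], "angular": [0, 0, 0], "gripper": 0.6}, {"translation": [0.43, 0.73, 0.9], "angular": [0, 0, 0], "gripper": 0.6}, {"translation": [0, 0, 0.48], "angular": [0, 0, 0], "gripper": 0.6}, {"translation": [0, 0, 0], "angular": [0, 0, 0], "gripper": 0.6}, {"translation": [0, 0, 0], "angular": [0, 0, 0], "gripper": 0.6}])

```text
t: 7.58
tool_pos: [0.4899, 0.0107, 0.1321]
tool_rot: [-1.073, 2.95, -0.002]
contact_force: [0.3, 0.0, 0.5]
opening: 0.0513
grip_force: 0.0
```

```bash
python3 -c "
from h import *
need([.488,.0115,.083],2.275)
im=ctrl.get_image('wrist');save(im,'w1.png');np.save('w1.npy',im,allow_pickle=True)
P=cloud(im);z=P[...,2];k=(z>.0985)&(z<.1055)&(np.hypot(P[...,0]-.488,P[...,1]-.0115)<.03)
print(k.sum(),np.nanmean(P[k],0),P[k].min(0),P[k].max(0)) if k.sum() else 0"
```

```text
t 7.58 pos [0.4899 0.0107 0.1321] y-ax [-0.643  0.766 -0.002] z-ax [ 0.003 -0.    -1.   ] q [-0.13 -0.2   2.02 -0.    1.32 -2.4 ] F [0.3 0.  0.5] op 0.0513 gf 0.0
shift mm [ 1.1  1.9 49.1] units [0.027 0.048 1.227]
yaw now 2.269 turn cw -0.006 rad units -0.045
2832 [0.48761837 0.011724   0.10318629] [ 0.47081524 -0.00536187  0.09852573] [0.50624553 0.03021411 0.10549671]
```

View pics/w1.png

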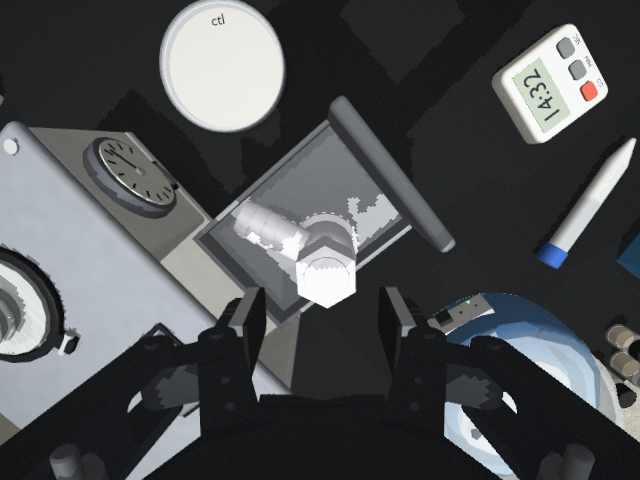

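The wrist view shows the hexagon at (327,278) between the pads, at (258,320) and (390,320), with its flats parallel to them. Descending and gripping.

Request:
drive_tool(steps=[{"translation": [0.04, 0.05, 0.5], "angular": [0, 0, 0], "gripper": 0.6}, {"translation": [0, 0, 0.5], "angular": [0, 0, 0], "gripper": 0.6}, {"translation": [0, 0, 0.2], "angular": [0, 0, 0], "gripper": 0.6}, {"translation": [0, 0, 0], "angular": [0, 0, 0], "gripper": 0.6}])

```text
t: 8.12
tool_pos: [0.486, 0.0116, 0.0826]
tool_rot: [-1.075, 2.952, -0.0]
contact_force: [0.6, -0.9, 0.1]
opening: 0.0509
grip_force: 0.0
```

Request:
drive_tool(steps=[{"translation": [0, 0, 0], "angular": [0, 0, 0], "gripper": 0}, {"translation": [0, 0, 0], "angular": [0, 0, 0], "gripper": 0}, {"translation": [0, 0, 0], "angular": [0, 0, 0], "gripper": 0}, {"translation": [0, 0, 0], "angular": [0, 0, 0], "gripper": 0}], force=60)

```text
t: 8.62
tool_pos: [0.4866, 0.0115, 0.0836]
tool_rot: [-1.075, 2.949, -0.002]
contact_force: [0.3, -1.2, 6.1]
opening: 0.0309
grip_force: 60.0
```

Request:
drive_tool(steps=[{"translation": [0, 0, -0.4], "angular": [0, 0, 0], "gripper": 0}, {"translation": [0, 0, -0.9], "angular": [0, 0, 0], "gripper": 0}, {"translation": [0, 0, -1], "angular": [0, 0, 0], "gripper": 0}, {"translation": [0, 0, -1], "angular": [0, 0, 0], "gripper": 0}, {"translation": [0, 0, -1], "angular": [0, 0, 0], "gripper": 0}, {"translation": [0, 0, 0], "angular": [0, 0, 0], "gripper": 0}, {"translation": [0, 0, 0], "angular": [0, 0, 0], "gripper": 0}])

```text
t: 9.5
tool_pos: [0.4846, 0.0119, 0.2529]
tool_rot: [1.075, -2.95, -0.002]
contact_force: [-0.5, -0.0, -2.6]
opening: 0.0308
grip_force: 59.8
```

Run:
```python
from h import *
o,R=st(); T=o['tool_pos']
for n in ['side','scene','wrist']:
    im=ctrl.get_image(n);np.save(n+'2.npy',im,allow_pickle=True);save(im,n+'2.png')
im=load('side2.npy');P=cloud(im)
d=P-T; r=np.hypot(d[...,0],d[...,1])
# outlet points: below the tip, 28..62 from axis
k=(d[...,2]<-.001)&(d[...,2]>-.03)&(r>.03)&(r<.066)
q=d[k]; print(len(q),'dir',np.arctan2(*q.mean(0)[[1,0]]),'std', 'rmax',r[k].max(),'z',q[:,2].max())
im=load('scene2.npy');P=cloud(im);d=P-T;r=np.hypot(d[...,0],d[...,1])
k=(r<.035)&(d[...,2]<-.0)&(d[...,2]>-.09);print('scene lowest',d[k][:,2].min(), k.sum())
need([.6098,-.1164,.25])
```

```text
t 9.5 pos [0.4846 0.0119 0.2529] y-ax [-0.643  0.766  0.001] z-ax [-0.002  0.    -1.   ] q [-0.13 -0.3   1.9   0.    1.55 -2.4 ] F [-0.5 -0.  -2.6] op 0.0308 gf 59.8
526 dir -1.4075019560313076 std rmax 0.06105722501767309 z -0.0024663265112391253
scene lowest -0.06627815026307354 1225
t 9.65 pos [0.4843 0.0119 0.2518] y-ax [-0.643  0.766  0.003] z-ax [-0.004  0.001 -1.   ] q [-0.13 -0.3   1.9   0.    1.55 -2.4 ] F [-0.3 -0.4 -0.8] op 0.0306 gf 59.8
shift mm [ -13.6 -179.     1.2] units [-0.339 -4.474  0.031]
```

View pics/side2.png

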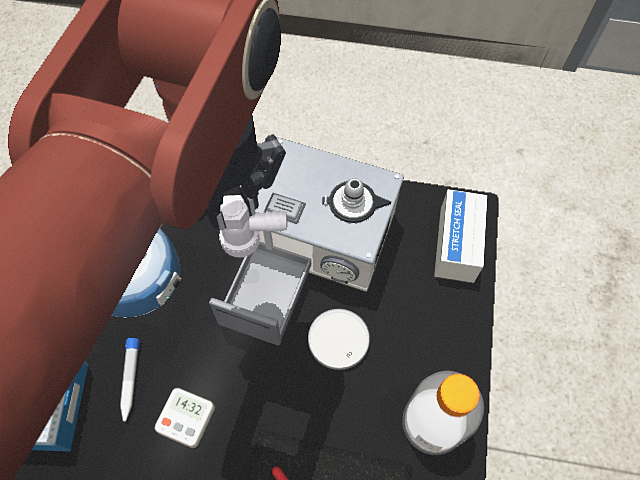

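Elbow is held upright (collar at (238,243), outlet to (285,220)), drawer empty. Carry it over the stub and turn it to -2.4 rad in the pump's frame.

Request:
drive_tool(steps=[{"translation": [-0.04, -0.5, 0], "angular": [0, 0, 0], "gripper": 0}, {"translation": [-0.07, -0.9, 0], "angular": [0, 0, 0], "gripper": 0}, {"translation": [-0.08, -1, 0], "angular": [0, 0, 0], "gripper": 0}, {"translation": [-0.08, -1, 0], "angular": [0, 0, 0], "gripper": 0}, {"translation": [-0.05, -0.7, 0], "angular": [0, 0, 0], "gripper": 0}, {"translation": [-0.02, -0.37, 0], "angular": [0, 0, 0], "gripper": 0}, {"translation": [0, 0, 0], "angular": [0, 0, 1], "gripper": 0}, {"translation": [0, 0, 0], "angular": [0, 0, 1], "gripper": 0}])

```text
t: 10.65
tool_pos: [0.6108, -0.1168, 0.2533]
tool_rot: [0.647, -3.073, -0.001]
contact_force: [-0.6, -0.8, -1.4]
opening: 0.0307
grip_force: 59.9
```

Request:
drive_tool(steps=[{"translation": [0, 0, 0], "angular": [0, 0, 1], "gripper": 0}, {"translation": [0, 0, 0], "angular": [0, 0, 1], "gripper": 0}, {"translation": [0, 0, 0], "angular": [0, 0, 1], "gripper": 0}, {"translation": [0, 0, 0], "angular": [0, 0, 1], "gripper": 0}, {"translation": [0, 0, 0], "angular": [0, 0, 1], "gripper": 0}, {"translation": [0, 0, 0], "angular": [0, 0, 1], "gripper": 0}, {"translation": [0, 0, 0], "angular": [0, 0, 0.44], "gripper": 0}, {"translation": [0, 0, 0], "angular": [0, 0, 0], "gripper": 0}])

```text
t: 11.65
tool_pos: [0.6107, -0.1164, 0.2536]
tool_rot: [-0.745, -3.051, -0.0]
contact_force: [-1.0, 0.4, -2.0]
opening: 0.0306
grip_force: 59.9
```

Run:
```python
from h import *
need([.6093,-.1164,.20],1.089)
o=ctrl.get_obs();T=o['tool_pos']
for n in ['side','scene']:
    im=ctrl.get_image(n);np.save(n+'3.npy',im,allow_pickle=True);save(im,n+'3.png')
a=cv2.imread('pics/side3.png')[100:280,270:450];b=cv2.imread('pics/scene3.png')[100:280,220:400]
cv2.imwrite('pics/c3.png',cv2.resize(np.hstack([a,b]),(800,400)))
```

```text
t 11.65 pos [ 0.6107 -0.1164  0.2536] y-ax [ 0.461  0.888 -0.   ] z-ax [-0.001  0.    -1.   ] q [-0.31  0.03  1.6   0.    1.51 -1.4 ] F [-1.   0.4 -2. ] op 0.0306 gf 59.9
shift mm [ 1.2 -0.6 53.6] units [ 0.031 -0.016  1.341]
yaw now 1.092 turn cw 0.003 rad units 0.022
```

View pics/c3.png

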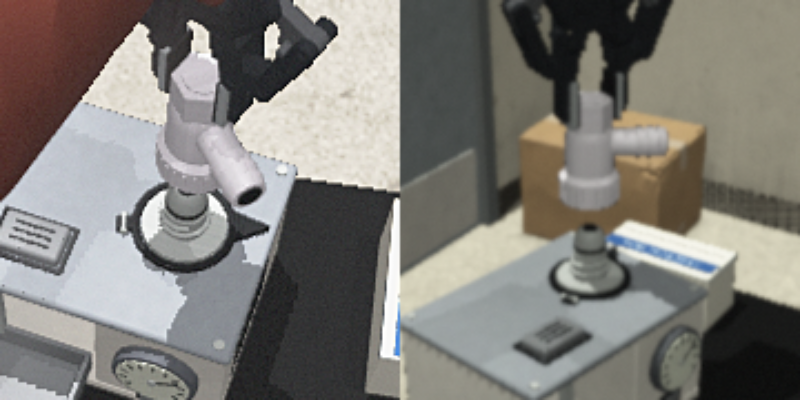

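Elbow (collar about (185,175) in the left half, (590,188) in the right) sits in line above the stub (187,195) / (590,235). Lowering.

Request:
drive_tool(steps=[{"translation": [0.02, -0.01, 0.4], "angular": [0, 0, 0], "gripper": 0}, {"translation": [0, 0, 0.4], "angular": [0, 0, 0], "gripper": 0}, {"translation": [0, 0, 0.3], "angular": [0, 0, 0], "gripper": 0}, {"translation": [0, 0, 0.15], "angular": [0, 0, 0], "gripper": 0}, {"translation": [0, 0, 0], "angular": [0, 0, 0], "gripper": 0}, {"translation": [0, 0, 0], "angular": [0, 0, 0], "gripper": 0}])

```text
t: 12.5
tool_pos: [0.6093, -0.1155, 0.2031]
tool_rot: [-0.745, -3.049, -0.002]
contact_force: [-1.4, 4.6, -4.6]
opening: 0.0307
grip_force: 59.6
```

Request:
drive_tool(steps=[{"translation": [0.012, 0.025, 0], "angular": [0, 0, 0], "gripper": 0}, {"translation": [0, 0, 0.1], "angular": [0, 0, 0], "gripper": 0}, {"translation": [0, 0, 0.05], "angular": [0, 0, 0], "gripper": 0}, {"translation": [0, 0, 0], "angular": [0, 0, 0], "gripper": 0}])

```text
t: 13.0
tool_pos: [0.6101, -0.1152, 0.1993]
tool_rot: [0.746, 3.051, 0.0]
contact_force: [-3.7, 3.4, 0.7]
opening: 0.0308
grip_force: 60.5
```

Request:
drive_tool(steps=[{"translation": [0.02, 0.005, 0.05], "angular": [0, 0, 0], "gripper": 0}, {"translation": [0, 0, 0.05], "angular": [0, 0, 0], "gripper": 0}, {"translation": [0, 0, 0], "angular": [0, 0, 0], "gripper": 0}, {"translation": [0, 0, 0], "angular": [0, 0, 0], "gripper": 0}])

```text
t: 13.5
tool_pos: [0.6095, -0.1148, 0.1944]
tool_rot: [0.746, 3.051, 0.0]
contact_force: [-2.4, 4.1, 2.5]
opening: 0.0306
grip_force: 60.4
```

Request:
drive_tool(steps=[{"translation": [0.01, 0.015, 0.03], "angular": [0, 0, 0], "gripper": 0}, {"translation": [0, 0, 0.02], "angular": [0, 0, 0], "gripper": 0}, {"translation": [0, 0, 0], "angular": [0, 0, 0], "gripper": 0}])

```text
t: 13.88
tool_pos: [0.6096, -0.1146, 0.1936]
tool_rot: [0.746, 3.05, -0.002]
contact_force: [-3.3, 3.7, 5.8]
opening: 0.0308
grip_force: 61.1
```

Request:
drive_tool(steps=[{"translation": [0, 0, 0], "angular": [0, 0, 0.8], "gripper": 0}, {"translation": [0, 0, 0], "angular": [0, 0, 0.8], "gripper": 0}, {"translation": [0, 0, 0], "angular": [0, 0, 0.8], "gripper": 0}, {"translation": [0, 0, 0.005], "angular": [0, 0, 0.8], "gripper": 0}, {"translation": [0, 0, 0.005], "angular": [0, 0, 0.8], "gripper": 0}, {"translation": [0, 0, 0.005], "angular": [0, 0, 0.8], "gripper": 0}, {"translation": [0, 0, 0.005], "angular": [0, 0, 0.8], "gripper": 0}, {"translation": [0, 0, 0.005], "angular": [0, 0, 0.8], "gripper": 0}])

```text
t: 14.88
tool_pos: [0.6099, -0.1143, 0.1924]
tool_rot: [1.994, 2.425, 0.001]
contact_force: [-2.6, 3.8, 5.0]
opening: 0.0307
grip_force: 61.1
```

Request:
drive_tool(steps=[{"translation": [0, 0, 0.005], "angular": [0, 0, 1], "gripper": 0}, {"translation": [0, 0, 0.005], "angular": [0, 0, 1], "gripper": 0}, {"translation": [0, 0, 0.005], "angular": [0, 0, 1], "gripper": 0}, {"translation": [0, 0, 0.005], "angular": [0, 0, 1], "gripper": 0}, {"translation": [0, 0, 0.005], "angular": [0, 0, 1], "gripper": 0}, {"translation": [0, 0, 0.005], "angular": [0, 0, 1], "gripper": 0}, {"translation": [0, 0, 0.005], "angular": [0, 0, 1], "gripper": 0}, {"translation": [0, 0, 0.005], "angular": [0, 0, 1], "gripper": 0}])

```text
t: 15.88
tool_pos: [0.6106, -0.1145, 0.1909]
tool_rot: [2.976, 0.998, 0.006]
contact_force: [-1.2, 2.7, 4.4]
opening: 0.0307
grip_force: 61.1
```

Request:
drive_tool(steps=[{"translation": [0, 0, 0.004], "angular": [0, 0, 1], "gripper": 0}, {"translation": [0, 0, 0.004], "angular": [0, 0, 1], "gripper": 0}, {"translation": [0, 0, 0.004], "angular": [0, 0, 1], "gripper": 0}, {"translation": [0, 0, 0.004], "angular": [0, 0, 1], "gripper": 0}, {"translation": [0, 0, 0.004], "angular": [0, 0, 1], "gripper": 0}, {"translation": [0, 0, 0.004], "angular": [0, 0, 1], "gripper": 0}, {"translation": [0, 0, 0.004], "angular": [0, 0, 1], "gripper": 0}, {"translation": [0, 0, 0.004], "angular": [0, 0, 1], "gripper": 0}])

```text
t: 16.88
tool_pos: [0.6107, -0.1157, 0.1896]
tool_rot: [3.052, -0.731, 0.008]
contact_force: [0.5, -0.8, 4.2]
opening: 0.0307
grip_force: 60.8
```

Run:
```python
from h import *
o,R=st()
ims=[]
for n in ['side','scene']:
    im=ctrl.get_image(n);np.save(n+'4.npy',im,allow_pickle=True);save(im,n+'4.png')
a=cv2.imread('pics/side4.png')[100:280,270:450];b=cv2.imread('pics/scene4.png')[100:280,220:400]
cv2.imwrite('pics/c4.png',cv2.resize(np.hstack([a,b]),(800,400)))
```

```text
t 16.88 pos [ 0.6107 -0.1157  0.1896] y-ax [-0.453 -0.891  0.002] z-ax [ 0.004 -0.004 -1.   ] q [-0.31  0.07  1.67 -0.    1.4   1.74] F [ 0.5 -0.8  4.2] op 0.0307 gf 60.8
```

View pics/c4.png

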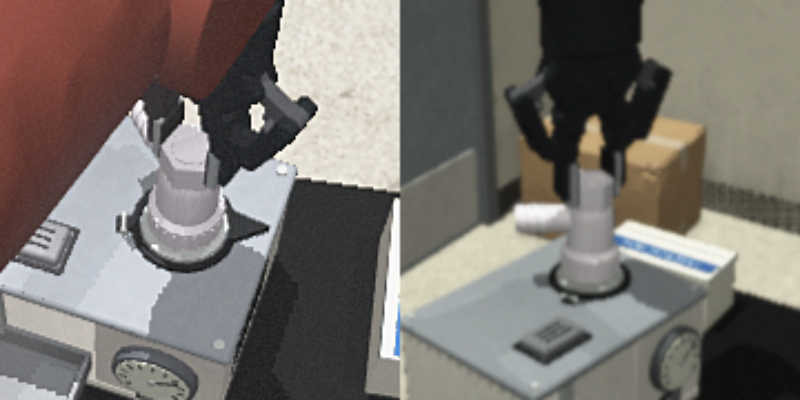

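The outlet has swung to the back ((545,217) in the right half), and the collar has sunk evenly toward the flange. Height agrees with the thread, about 4 mm. Regrip 60° back.

Request:
drive_tool(steps=[{"translation": [0, 0, -0.01], "angular": [0, 0, 0], "gripper": 0.6}, {"translation": [0, 0, 0], "angular": [0, 0, 0], "gripper": 0.6}, {"translation": [0, 0, 0], "angular": [0, 0, 0], "gripper": 0.6}])

```text
t: 17.35
tool_pos: [0.6091, -0.114, 0.188]
tool_rot: [3.057, -0.724, -0.001]
contact_force: [0.9, -0.0, -0.6]
opening: 0.0513
grip_force: 0.0
```

Request:
drive_tool(steps=[{"translation": [0, 0, 0], "angular": [0, 0, -1], "gripper": 0.6}, {"translation": [0, 0, 0], "angular": [0, 0, -1], "gripper": 0.6}, {"translation": [0, 0, 0], "angular": [0, 0, -1], "gripper": 0.6}, {"translation": [0, 0, 0], "angular": [0, 0, -1], "gripper": 0.6}, {"translation": [0, 0, 0], "angular": [0, 0, -1], "gripper": 0.6}, {"translation": [0, 0, 0], "angular": [0, 0, -1], "gripper": 0.6}, {"translation": [0, 0, 0], "angular": [0, 0, -1], "gripper": 0.6}, {"translation": [0, 0, 0], "angular": [0, 0, -0.5], "gripper": 0.6}])

```text
t: 18.35
tool_pos: [0.6092, -0.114, 0.1883]
tool_rot: [-3.008, -0.906, 0.001]
contact_force: [0.2, -0.6, 0.0]
opening: 0.0515
grip_force: 0.0
```

Request:
drive_tool(steps=[{"translation": [0, 0, 0], "angular": [0, 0, 0], "gripper": 0.6}, {"translation": [0, 0, 0], "angular": [0, 0, 0], "gripper": 0}, {"translation": [0, 0, 0], "angular": [0, 0, 0], "gripper": 0}, {"translation": [0, 0, 0], "angular": [0, 0, 0], "gripper": 0}, {"translation": [0, 0, 0], "angular": [0, 0, 0], "gripper": 0}])

```text
t: 18.98
tool_pos: [0.6094, -0.114, 0.1888]
tool_rot: [3.01, 0.9, 0.001]
contact_force: [0.5, -0.6, 1.4]
opening: 0.0306
grip_force: 59.6
```

Run:
```python
from h import *
need([.61,-.1157,.1896],-2.041+1.0472)
```

```text
t 18.98 pos [ 0.6094 -0.114   0.1888] y-ax [ 0.549 -0.836  0.   ] z-ax [ 0. -0. -1.] q [-0.3   0.07  1.67  0.    1.4   0.68] F [ 0.5 -0.6  1.4] op 0.0306 gf 59.6
shift mm [-0.4  1.7 -0.8] units [-0.01   0.043 -0.019]
yaw now -0.989 turn cw 0.004 rad units 0.031
```

Request:
drive_tool(steps=[{"translation": [0, 0, 0.004], "angular": [0, 0, 1], "gripper": 0}, {"translation": [0, 0, 0.004], "angular": [0, 0, 1], "gripper": 0}, {"translation": [0, 0, 0.004], "angular": [0, 0, 1], "gripper": 0}, {"translation": [0, 0, 0.004], "angular": [0, 0, 1], "gripper": 0}, {"translation": [0, 0, 0.004], "angular": [0, 0, 1], "gripper": 0}, {"translation": [0, 0, 0.004], "angular": [0, 0, 1], "gripper": 0}, {"translation": [0, 0, 0.004], "angular": [0, 0, 1], "gripper": 0}, {"translation": [0, 0, 0.004], "angular": [0, 0, 1], "gripper": 0}])

```text
t: 19.98
tool_pos: [0.6098, -0.1141, 0.1875]
tool_rot: [-3.028, 0.838, -0.002]
contact_force: [0.5, -0.1, -0.2]
opening: 0.031
grip_force: 59.8
```

Request:
drive_tool(steps=[{"translation": [0, 0, 0.004], "angular": [0, 0, 1], "gripper": 0}, {"translation": [0, 0, 0.004], "angular": [0, 0, 1], "gripper": 0}, {"translation": [0, 0, 0.004], "angular": [0, 0, 1], "gripper": 0}, {"translation": [0, 0, 0.004], "angular": [0, 0, 1], "gripper": 0}, {"translation": [0, 0, 0.004], "angular": [0, 0, 1], "gripper": 0}, {"translation": [0, 0, 0.004], "angular": [0, 0, 1], "gripper": 0}, {"translation": [0, 0, 0], "angular": [0, 0, 0.5], "gripper": 0}, {"translation": [0, 0, 0], "angular": [0, 0, 0], "gripper": 0}])

```text
t: 20.98
tool_pos: [0.6098, -0.1145, 0.1864]
tool_rot: [-2.359, 2.074, -0.003]
contact_force: [3.7, -1.2, -1.2]
opening: 0.0308
grip_force: 59.4
```

Run:
```python
from h import *
need([.61,-.1157,.187],-.989-2.02)
```

```text
t 20.98 pos [ 0.6098 -0.1145  0.1864] y-ax [-0.992 -0.128 -0.002] z-ax [ 0.002 -0.001 -1.   ] q [-0.31  0.07  1.67 -0.    1.4   2.71] F [ 3.7 -1.2 -1.2] op 0.0308 gf 59.4
shift mm [ 1.2 -0.  -0.6] units [ 0.031 -0.    -0.015]
yaw now -3.013 turn cw -0.004 rad units -0.031
```

Release, rise and move back to look.

Request:
drive_tool(steps=[{"translation": [0, 0, 0], "angular": [0, 0, 0], "gripper": 0.6}, {"translation": [0, 0, 0], "angular": [0, 0, 0], "gripper": 0.6}, {"translation": [0, 0, 0], "angular": [0, 0, 0], "gripper": 0.6}, {"translation": [0, 0, -0.4], "angular": [0, 0, 0], "gripper": 0.6}, {"translation": [0, 0, -0.8], "angular": [0, 0, 0], "gripper": 0.6}, {"translation": [0, 0, -1], "angular": [0, 0, 0], "gripper": 0.6}, {"translation": [0, 0, -1], "angular": [0, 0, 0], "gripper": 0.6}, {"translation": [0, 0, 0], "angular": [0, 0, 0], "gripper": 0.6}])

```text
t: 21.98
tool_pos: [0.6112, -0.1145, 0.3212]
tool_rot: [-2.356, 2.072, -0.015]
contact_force: [0.8, -0.3, -0.7]
opening: 0.0512
grip_force: 0.0
```

Run:
```python
from h import *
o,R=st()
for n in ['side','scene']:
    im=ctrl.get_image(n);np.save(n+'5.npy',im,allow_pickle=True);save(im,n+'5.png')
im=load('side5.npy');P=cloud(im);z=P[...,2];C=np.array([.6098,-.1160])
d=P[...,:2]-C;r=np.hypot(d[...,0],d[...,1])
for lo in (.026,.035,.045):
    k=(r>lo)&(r<lo+.012)&(z>.16)&(z<.19);print(lo,k.sum(),np.arctan2(*d[k].mean(0)[::-1]),z[k].max())
k=(r<.03)&(z>.2)&(z<.212);print('hex',k.sum(),P[k].mean(0),np.median(P[k],0))
a=cv2.imread('pics/side5.png')[100:280,270:450];b=cv2.imread('pics/scene5.png')[100:280,220:400]
cv2.imwrite('pics/c5.png',cv2.resize(np.hstack([a,b]),(800,400)))
```

```text
t 21.98 pos [ 0.6112 -0.1145  0.3212] y-ax [-0.992 -0.128 -0.009] z-ax [ 0.01  -0.003 -1.   ] q [-0.3   0.    1.52  0.    1.61  2.71] F [ 0.8 -0.3 -0.7] op 0.0512 gf 0.0
0.026 150 -1.5374982811667057 0.18353826024528097
0.035 161 -1.513768913293849 0.1841179113701379
0.045 156 -1.4924071081235701 0.18373897638925873
hex 488 [ 0.60792905 -0.11544606  0.20566736] [ 0.6075159  -0.1154339   0.20573994]
```

View pics/c5.png

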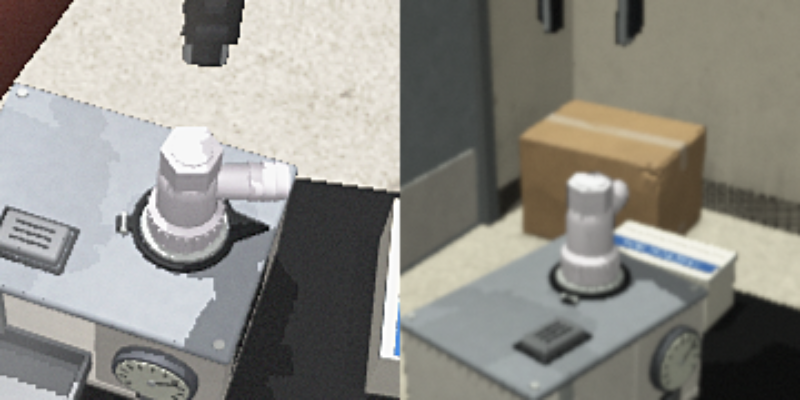

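The elbow stands upright on the stub, with its outlet (mouth about (288,183) in the left half) over the nib (268,229). One quick mouth check, then hand in.

Run:
```python
from h import *
im=load('side5.npy');s=180/400
m=plane(im,(270+290*s,100+183*s),.1707)[0]
hx=plane(im,(270+190*s,100+145*s),.2057)[0]
n=plane(im,(270+268*s,100+229*s),.119)[0]
d=m-np.array([.609,-.1160,0]);print(m,np.hypot(*d[:2]),'outlet',np.arctan2(d[1],d[0]),'hex',hx,'nib',np.arctan2(n[1]+.116,n[0]-.609))
a=np.arctan2(d[1],d[0])
if abs(a+1.44)<.09: print(ctrl.finish_job())
```

```text
[ 0.6185276  -0.17699912  0.1707    ] 0.06173870179202181 outlet -1.4158557044082916 hex [ 0.61163453 -0.11459924  0.2057    ] nib -1.4522170652428927
the job is handed in; nothing more can be done
None
```

I handed the job in at about 22 s: the elbow is screwed down to about 1.7 mm above the flange with its outlet within about 0.04 rad of the pointer by camera. The gripper is clear, and I made no contact with the petri dish; no verdict came back.

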